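# Check a used track-lamp adapter under the loupe

### The job

On the lamp stall's test rail, first slide the white lamp adapter along the rail until it is fully home at the end stop and the sprung roller catch has dropped into its notch. Then pick up the loupe by its handle and hold it level and still, centred over the black contact disc on the adapter's top, with the lens at the same height as the pointer of the collar on the post beside the rail. Finish while still holding the loupe there, with nothing but the gripper carrying it; leave the collar and everything else on the table where they are.

Things in the scene. Friction and masses are not known exactly. Their poses are not given: they have to be found in the camera images.
- rail_home (a point): point on the top face of the fixed aluminium T-rail where the adapter's middle lies when home. +y runs along the rail to the end stop (the way to push), +x to the catch and post, z up. Top face 42 mm above the table, 30 mm wide, from 200 mm before this point (open end) to the steel stop 37 mm past it (20 mm above the rail). 12 mm thick plywood base: 50 mm to -x, 100 +x, 205 -y, 85 +y
- module_center (a point): centre of the white adapter's upper body (49 mm across the rail, 70 along, 32 tall; axes as rail_home), at first near the rail's open end. This point is 16 mm above the rail's top. Lips hook under the rail: it slides, cannot be lifted off. About 0.25 kg. Push its -y end face from behind, above the rail; 5 to 12 N take it past the catch; then 2 mm of free run to the stop
- module_plate (a point): centre of the adapter's top face, the middle of the black contact disc (28 mm across, two brass contacts); 74 mm above the table, 16 mm above module_center
- catch (a joint): how far the sprung steel roller (24 mm across, upright axle, on the rail's +x side at the rail's height) is pressed back, in m: 0 when untouched, about 0.004 while the adapter's side passes, under 0.0015 when dropped into the notch half-way along the adapter's side. All of it is lower than 44 mm above the table
- collar_mark (a point): height mark: centre of the black collar (26 mm across, 12 tall) on the upright steel post (8 mm thick, 212 mm tall; 78 mm to +x and 62 mm to +y of rail_home). Its flat pointer (4 mm thick, ending 43 mm from the post's axis towards rail -y) is at the same height, 125 to 170 mm above the table
- loupe_lens (a point): middle of the clear lens in the loupe's black ring (66 mm across, 34 mm tall, standing flat on the table); 24 mm above the ring's underside. The loupe's z is its optical axis, vertical when level; its straight handle points to its -x. About 0.12 kg
- loupe_grip (a point): where to grip the loupe's handle, near its centre of mass: 70 mm from loupe_lens to its -x and at the same height (24 mm above the table at first). The handle is a bar 16 mm wide and 16 mm tall, from 31 to 136 mm from the lens's middle, with a 12 mm thick foot under its far end
- mirror: hand mirror, a flat 10 mm thick dark-wood disc 84 mm across, steel face up, with a flat wooden handle 96 mm long to its -x; lies near the loupe; leave alone. Origin under the disc's centre
- bulb_box: cardboard carton 65 x 65 x 110 mm; leave alone. Origin under its centre
- jar: glass jar 60 mm across, 75 mm tall; leave alone. Origin under its centre
- socket: white ceramic lamp socket, 40 mm across, 50 mm tall; leave alone. Origin under its centre
- finial: small turned brass finial, 32 mm across, 36 mm tall; leave alone. Origin under its centre
Things that resemble listed ones, but are neither listed nor needed, are in the scene too. There is more than one size of the part that bears loupe_lens; the job needs the smallest.

How it is judged:
By the outcome, as a careful person would: the job done as asked, in the order asked, and still so for the second after the job is handed in, while the arm keeps its last pose, push and grip.
It also fails if it takes over 51 s, if anything falls off the work surface, if the arm or the gripper's body presses on something with over 40 N, if the wrist force passes 120 N, or if a joint passes its speed limit or range.

### The arm

A 6-joint arm with a two-finger parallel gripper is mounted at the origin on the work surface. World frame = base frame: x ahead of the robot, y to its left, z up, the work surface at z = 0. Lengths are in m, angles in rad, forces in N, time in s.
With the tool pointing down it reaches from about 0.375 to 0.9 m from the base axis. Payload 3.1 kg.
Tool frame: the origin (TCP) lies at the centre of the arm's flange, where the gripper is bolted on; the fingertips stand 182 mm ahead of it and the grasp point (between the pads) lies 164 mm ahead of it; z points along the fingers, x is the direction in which the jaws open and shut, and the axes are right-handed (so a half turn about z gives the same grasp; the last joint's range is limited). The gripper opens to 87 mm and grips with 3 to 60 N. Pads are 19 mm wide; open, the fingers measure 117 mm over their backs; the gripper's body (75 mm by 190 mm) begins 51 mm behind the grasp point.
Start: joints at [1.113, 0.527, 1.433, -0, 1.181, -0.178], TCP at [0.172, 0.601, 0.405] pointing down, gripper open.
Joint ranges: [-3.08, 3.08], [-0.75, 2.2], [0.22, 2.44], [-1.43, 4.57], [0, 2.65], [-2.85, 2.85]. Speed limits (rad/s): [2.79, 2.79, 3.14, 3.14, 3.14, 3.14].

### API

Orientations are given as a unit quaternion [x, y, z, w].
In Python, from rig import status, eyes, robot gives the robot as it stands. The module is installed in compiled form; this text tells all that it offers.
- The arm moves only by the tool step_arm, never from a script. Its argument "steps" is a list of rows, each a list of 7 numbers: the closure, from -1 (fully open) to 1 (shut), so that 0 is half open, then the shift along the tool's x, y, z each as a share of 0.025 m, from -1 to 1, then the turn, a rotation vector about the tool's x, y, z each as a share of 8 degrees, from -1 to 1. In form: [[jaw, dx, dy, dz, rx, ry, rz], ...]. A call has exactly 10 rows; each row shifts and turns the commanded pose from where the row before left it, along the tool's axes as they then stand; what a row does not reach is not made up. A row lasts 1/10 s, in which the tool goes at most 50 mm and 8.59 degrees, less where a joint would pass 70% of its speed; a pose out of reach is approached as far as the arm can. A call with a number of a shift or a turn outside -1 to 1 is refused whole. A call with a gripper value outside its range is refused whole. The fingers move at their own pace and stop on an object; "squeeze" is the grip in N (left out, the last holds). Time passes only in rows, so rows that do not move let the fingers close, or fill a call up. It gives the time, the measured TCP pose, the force and the opening at its end, in the units of the state.
- status.get_obs(): the state, without advancing time (a new reading comes with each control period).
- eyes.camera(name): name is "scene" or "top" or "wrist"; returns (picture, depth): 420x560x3 uint8, red, green, blue; 420x560 float32, m along the optical axis (not along the pixel's ray), 0 where there is no reading.
- eyes.camera_info(name): a dict with "K" (3x3 intrinsics, pixels), "R" (3x3) and "t" (3): a world point X has camera coordinates R X + t. Camera axes: x right, y down, z forward; pixel columns grow to the right and rows downward; lengths in m; the calibration is good to about 2 mm. A picture is of the moment at which its call begins: read the wrist's pose just before it. camera_info takes no time and is no camera call; for the wrist camera it gives the pose at the moment of the call.
- robot.hand_in(): hands the job in, once; it reports no verdict.
The state is a dict: "time": time; "q": joint angles; "joint_velocities": joint speeds; "joint_torque": joint torques, N m; "position": TCP position; "tool_rot": TCP orientation; "ft_force": force on the tool from outside, world axes, zero at the start; "moment": the same for the moment, N m; "grip_width": finger opening in m.
Only numpy, scipy, OpenCV 4.12 (cv2) and the standard library are available. Lean on these libraries where they do the work, as an engineer would, in place of code of your own. Each camera call takes 0.05 s, during which the arm holds its last target.

## Working session

There is one attempt and no reset: what is moved stays moved. The work goes in short steps, Python scripts to look and compute and a tool call to move; the robot and the scene stay as the last step left them, time stands still between calls to the robot, and variables do not carry over. Pictures are saved under pics/ and viewed, and the job is handed in when it is done.

Besides the shell and the picture viewer there is one more tool, called after "Request:" by a JSON object that holds its "method" and its "body". step_arm: Moves the arm, as the interface text tells. Its arguments: {"type":"object","properties":{"steps":{"type":"array"},"squeeze":{"type":"number"}},"required":["steps"]}

```bash
mkdir -p pics
cat > h.py <<'E'
import numpy as np, cv2
from rig import status, eyes, robot
def snap(n,f):
    i=eyes.camera_info(n); p,d=eyes.camera(n)
    cv2.imwrite(f'pics/{f}.png',p[:,:,::-1]); np.savez(f'pics/{f}.npz',p=p,d=d,K=i['K'],R=i['R'],t=i['t'])
    return p,d,i
def load(f):
    z=np.load(f'pics/{f}.npz'); return z['p'],z['d'],{'K':z['K'],'R':z['R'],'t':z['t']}
def ray(i,u,v,h):
    R=np.array(i['R']);t=np.array(i['t']);d=R.T@np.linalg.solve(np.array(i['K']),[u,v,1]);c=-R.T@t
    return c+d*(h-c[2])/d[2]
def pt(i,u,v,z):
    return np.array(i['R']).T@(np.linalg.solve(np.array(i['K']),[u,v,1])*z-np.array(i['t']))
def proj(i,X):
    x=np.array(i['K'])@(np.array(i['R'])@np.array(X)+np.array(i['t']));return x[:2]/x[2]
E
python3 - <<'E'
from h import *
np.set_printoptions(precision=4,suppress=True)
for n in('scene','top','wrist'):
    p,d,i=snap(n,n+'0'); print(n,i['K'],-np.array(i['R']).T@np.array(i['t']),np.array(i['R'])[2])
print(status.get_obs())
E
```

```text
scene [[542.6167   0.     276.8405]
 [  0.     542.6167 205.4151]
 [  0.       0.       1.    ]] [1.3809 0.3999 1.1327] [-0.5761 -0.3699 -0.7289]
top [[425.452    0.     286.9577]
 [  0.     425.452  208.0154]
 [  0.       0.       1.    ]] [ 0.4648 -0.1005  1.4657] [ 0.0864  0.0084 -0.9962]
wrist [[351.1608   0.     276.7406]
 [  0.     351.1608 212.7953]
 [  0.       0.       1.    ]] [0.095  0.6222 0.3851] [ 0.2779 -0.082  -0.9571]
{'time': 0.15, 'q': array([ 1.1135,  0.5283,  1.4336, -0.    ,  1.1814, -0.1785]), 'joint_velocities': array([-0.0023, -0.0033, -0.0024,  0.0007, -0.0004, -0.0018]), 'joint_torque': array([ -0.0001, -44.0433, -17.6841,   0.0633,   0.0552,  -0.0001]), 'position': array([0.1719, 0.6006, 0.404 ]), 'tool_rot': array([ 0.7985,  0.602 , -0.0007,  0.0004]), 'ft_force': array([ 0.1842, -0.1528, -0.1697]), 'moment': array([ 0.015 , -0.0254,  0.0159]), 'grip_width': 0.08716075740953846}
```

View pics/scene0.png

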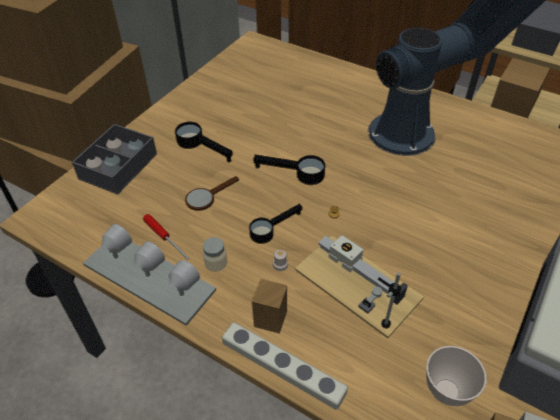

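View pics/top0.png

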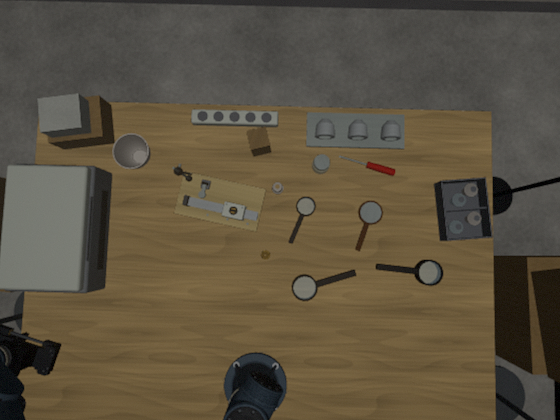

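View pics/wrist0.png

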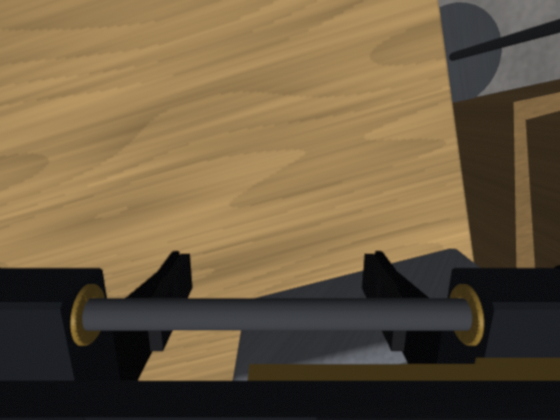

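Candidates for the loupe (top px): black-ringed at (306,206), (304,288), (429,272), plus the wooden mirror at (370,212). I'll measure the ring sizes and look at crops.

Run:
```python
from h import *
p,d,i=load('top0')
a=cv2.resize(p[130:310,165:445,::-1],None,fx=2.8,fy=2.8,interpolation=cv2.INTER_CUBIC);cv2.imwrite('pics/topc.png',a)
p2,d2,i2=load('scene0')
a=cv2.resize(p2[220:340,290:440,::-1],None,fx=5,fy=5,interpolation=cv2.INTER_CUBIC);cv2.imwrite('pics/scec.png',a)
a=cv2.resize(p2[120:260,170:340,::-1],None,fx=4,fy=4,interpolation=cv2.INTER_CUBIC);cv2.imwrite('pics/scel.png',a)
np.set_printoptions(precision=4,suppress=True)
for u,v in((306,206),(304,288),(429,272),(370,212)): print(u,v,ray(i,u,v,.03),d[v,u], pt(i,u,v,d[v,u]))
```

```text
306 206 [ 0.5978 -0.1526  0.03  ] 1.446648 [ 0.5983 -0.1528  0.0247]
304 288 [ 0.3233 -0.1523  0.03  ] 1.4138921 [ 0.3237 -0.1522  0.0338]
429 272 [ 0.3875 -0.5679  0.03  ] 1.417601 [ 0.3876 -0.5672  0.0321]
370 212 [ 0.5832 -0.3693  0.03  ] 1.4599297 [ 0.5849 -0.3734  0.0084]
```

View pics/topc.png

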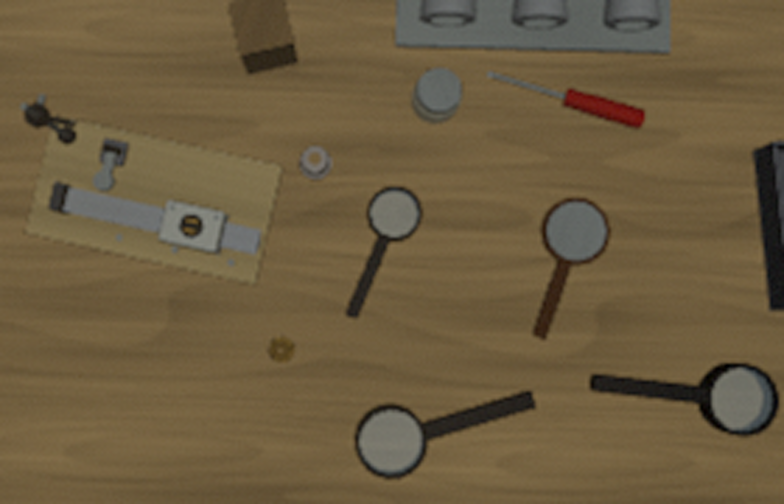

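View pics/scec.png

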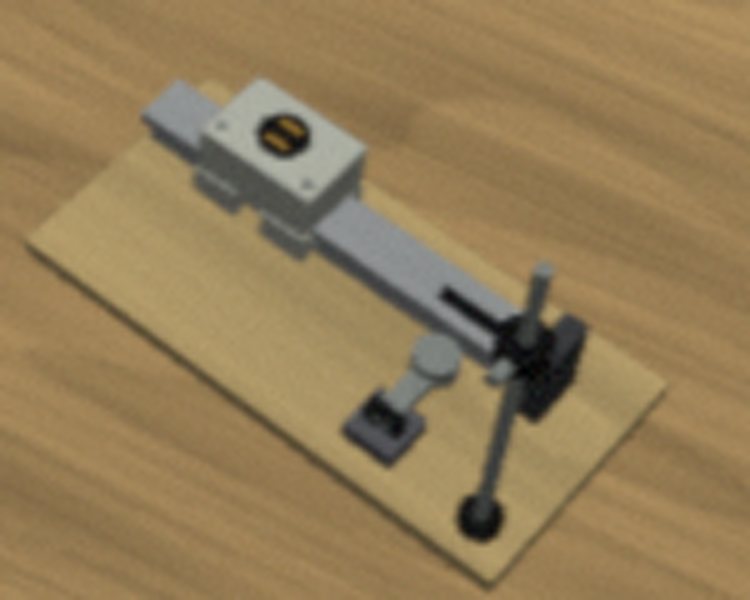

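View pics/scel.png

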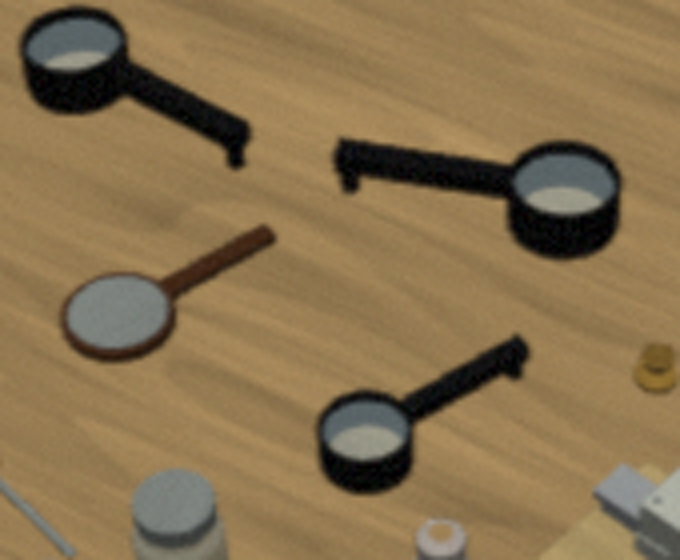

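```bash
cat > m.py <<'E'
from h import *
np.set_printoptions(precision=4,suppress=True)
def cloud(f):
    p,d,i=load(f); v,u=np.mgrid[:420,:560]
    c=np.stack([u,v,np.ones_like(u)],-1)@np.linalg.inv(i['K']).T*d[...,None]
    return p,d,i,(c-i['t'])@i['R']
E
python3 - <<'E'
from m import *
p,d,i,X=cloud('top0')
# rail box region
def reg(u0,u1,v0,v1,m):
    q=np.zeros((420,560),bool);q[v0:v1,u0:u1]=1;return q&m
z=X[...,2]
top=reg(170,270,165,235,(z>.068)&(z<.08)); pts=X[top]; print('modtop',top.sum(),pts.mean(0)); 
v,u=np.nonzero(top); c=cv2.minAreaRect(np.stack([u,v],1).astype(np.float32));print(c, ray(i,*c[0],.074))
pp=p.astype(int)
print('mod center region'); dk=reg(220,246,200,224,(pp.sum(2)<150)); v,u=np.nonzero(dk);print(len(u),u.mean(),v.mean(),ray(i,u.mean(),v.mean(),.074))
rl=reg(170,270,180,235,(z>.038)&(z<.047)); v,u=np.nonzero(rl)
print('rail',len(u)); c=cv2.minAreaRect(np.stack([u,v],1).astype(np.float32));b=cv2.boxPoints(c);print(c);print(np.array([ray(i,*q,.042) for q in b]))
st=reg(170,200,185,215,(z>.052)&(z<.075)); print('stop',st.sum(),X[st].mean(0),X[st].min(0),X[st].max(0))
co=reg(165,200,155,190,(z>.1)); v,u=np.nonzero(co);print('collar pts top');print(np.c_[u,v,X[co]][:60])
p,d,i,X=cloud('scene0');z=X[...,2]
co=reg(370,415,260,300,(z>.1)&(z<.25)); v,u=np.nonzero(co);print('scene');
s=p.astype(int).sum(2)[co]; 
a=np.c_[u,v,X[co],s];print(len(a));print(a[s<110][::3])
E
```

```text
modtop 298 [0.5726 0.0915 0.0747]
((211.56236267089844, 199.7361602783203), (70.03926086425781, 19.085248947143555), 27.7185001373291) [0.6062 0.1602 0.074 ]
mod center region
22 232.9090909090909 210.04545454545453 [0.5741 0.0886 0.074 ]
rail 418
((223.8546905517578, 202.0950164794922), (70.69625091552734, 26.610498428344727), 16.587337493896484)
[[ 0.5903  0.251   0.042 ]
 [ 0.6776  0.2294  0.042 ]
 [ 0.6149 -0.0021  0.042 ]
 [ 0.5284  0.0206  0.042 ]]
stop 51 [0.6035 0.252  0.0612] [0.5875 0.2436 0.0522] [0.6209 0.2602 0.0671]
collar pts top
[[185.     160.       0.4648  -0.1005   1.4657]
 [178.     164.       0.7056   0.252    0.1651]
 [179.     164.       0.7073   0.2513   0.1563]
 [180.     164.       0.7067   0.2472   0.1599]
 [178.     165.       0.7042   0.2544   0.1555]
 [179.     165.       0.7035   0.2502   0.1599]
 [180.     165.       0.7048   0.2488   0.1533]
 [178.     166.       0.7001   0.2528   0.1609]
 [179.     166.       0.7002   0.2497   0.1609]
 [180.     166.       0.7008   0.2474   0.1578]
 [172.     167.       0.6877   0.2573   0.2102]
 [173.     167.      
[... 3580 characters left out ...]
.1641  43.    ]
 [399.     290.       0.6887   0.2614   0.1632  71.    ]
 [392.     291.       0.6988   0.2497   0.1631  78.    ]
 [395.     291.       0.6948   0.255    0.1622  57.    ]
 [398.     291.       0.6907   0.2603   0.1611  41.    ]
 [394.     292.       0.6973   0.254    0.1609  58.    ]
 [397.     292.       0.6956   0.2598   0.1631  39.    ]
 [394.     293.       0.6964   0.2544   0.1562  32.    ]
 [397.     293.       0.6958   0.2604   0.1601  22.    ]
 [393.     294.       0.698    0.2532   0.1536  64.    ]
 [396.     294.       0.6971   0.2591   0.157   40.    ]
 [393.     295.       0.6987   0.2538   0.1511  81.    ]
 [396.     295.       0.6958   0.2594   0.1518  12.    ]]
```

Run:
```python
from m import *
p,d,i,X=cloud('top0');z=X[...,2];s=p.astype(int).sum(2)
for nm,(u0,u1,v0,v1) in dict(L=(285,320,190,246)).items():
    for zl,zh in((.012,.045),(.028,.045)):
        q=np.zeros((420,560),bool);q[v0:v1,u0:u1]=1;q&=(z>zl)&(z<zh)
        v,u=np.nonzero(q);print(len(u),X[q].mean(0))
    dk=np.zeros((420,560),np.uint8);dk[v0:v1,u0:u1]=(s[v0:v1,u0:u1]<130)*255
    cs,h=cv2.findContours(dk,cv2.RETR_CCOMP,cv2.CHAIN_APPROX_NONE)
    for c,hh in zip(cs,h[0]): print(len(c),cv2.contourArea(c),cv2.minAreaRect(c),cv2.minEnclosingCircle(c),hh[3])
    cv2.imwrite('pics/Lm.png',cv2.resize(np.hstack([dk[v0:v1,u0:u1]]),None,fx=8,fy=8,interpolation=0))
    v,u=np.nonzero(dk)
    # handle pixels far from ring
    dist=np.hypot(u-306,v-206); hnd=dist>14
    l=cv2.fitLine(np.stack([u[hnd],v[hnd]],1).astype(np.float32),cv2.DIST_L2,0,.01,.01).ravel();print(l,hnd.sum())
    for k in(-10,10): print(ray(i,l[2]+k*l[0],l[3]+k*l[1],.032))
    print('end',[(a,b) for a,b in zip(u[hnd],v[hnd])][-4:])
```

```text
444 [ 0.5716 -0.1391  0.0291]
259 [ 0.5579 -0.1342  0.0325]
2 0.0 ((310.5, 213.5), (1.4142135381698608, 0.0), 135.0) ((310.5, 213.5), 0.7072067856788635) -1
78 78.0 ((294.7611389160156, 226.18788146972656), (12.5299654006958, 32.32251739501953), 28.610462188720703) ((294.9666748046875, 225.8111114501953), 16.933725357055664) -1
1 0.0 ((314.0, 203.0), (0.0, 0.0), 0.0) ((314.0, 203.0), 9.999999747378752e-05) -1
1 0.0 ((299.0, 199.0), (0.0, 0.0), 0.0) ((299.0, 199.0), 9.999999747378752e-05) -1
1 0.0 ((310.0, 198.0), (0.0, 0.0), 0.0) ((310.0, 198.0), 9.999999747378752e-05) -1
1 0.0 ((301.0, 198.0), (0.0, 0.0), 0.0) ((301.0, 198.0), 9.999999747378752e-05) -1
2 0.0 ((307.5, 197.0), (1.0, 0.0), 180.0) ((307.5, 197.0), 0.5001000165939331) -1
2 0.0 ((303.5, 197.0), (1.0, 0.0), 180.0) ((303.5, 197.0), 0.5001000165939331) -1
[  0.395   -0.9187 295.0227 230.5568] 88
[ 0.4825 -0.1051  0.032 ]
[ 0.545  -0.1301  0.032 ]
end [(np.int64(292), np.int64(241)), (np.int64(290), np.int64(242)), (np.int64(291), np.int64(242)), (np.int64(292), np.int64(242))]
```

View pics/Lm.png

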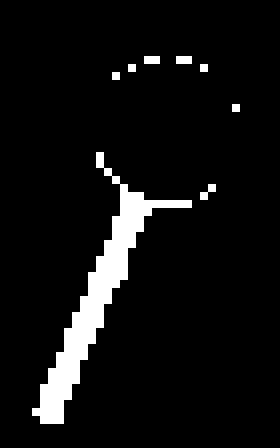

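Request:
{"method": "step_arm", "body": {"steps": [[-1,-0.96,0.275,0,0,0,0],[-1,-0.96,0.275,0,0,0,0],[-1,-0.96,0.275,0,0,0,0],[-1,-0.96,0.275,0,0,0,0],[-1,-0.96,0.275,0,0,0,0],[-1,-0.96,0.275,0,0,0,0],[-1,-0.96,0.275,0,0,0,0],[-1,-0.96,0.275,0,0,0,0],[-1,-0.53,0.955,0,0,0,0],[-1,-0.53,0.955,0,0,0,0]]}}

```text
time: 1.15
position: [0.2104, 0.3615, 0.4048]
tool_rot: [0.798, 0.603, -0.0, 0.0]
ft_force: [1.2, 0.5, 0.3]
grip_width: 0.0869
```

Request:
{"method": "step_arm", "body": {"steps": [[1,-0.53,0.955,0,0,0,0],[1,-0.53,0.955,0,0,0,0],[1,-0.53,0.955,0,0,0,0],[1,-0.53,0.955,0,0,0,0],[1,-0.53,0.955,0,0,0,0],[1,-0.53,0.955,0,0,0,0],[1,-0.53,0.955,0,0,0,0],[1,-0.53,0.955,0,0,0,0],[1,-0.53,0.955,0,0,0,0],[1,-0.53,0.955,0,0,0,0]], "squeeze": 20}}

```text
time: 2.15
position: [0.4043, 0.1685, 0.4047]
tool_rot: [0.799, 0.602, -0.0, -0.0]
ft_force: [0.1, 0.6, -0.1]
grip_width: 0.0146
```

Request:
{"method": "step_arm", "body": {"steps": [[1,-0.53,0.955,0,0,0,0],[1,-0.53,0.955,0,0,0,0],[1,-0.53,0.955,0,0,0,0],[1,-0.53,0.955,0,0,0,0],[1,-0.53,0.955,0,0,0,0],[1,-0.53,0.955,0,0,0,0],[1,-0.53,0.955,0,0,0,0],[1,-0.53,0.955,0,0,0,0],[1,0,0,0,0,0,-0.6],[1,0,0,0,0,0,0]]}}

```text
time: 3.15
position: [0.5585, 0.0143, 0.4043]
tool_rot: [0.773, 0.634, -0.0, -0.0]
ft_force: [-1.9, -1.1, -0.7]
grip_width: 0.0006
```

Run:
```python
from h import *
print(status.get_obs())
p,d,i=snap('wrist','w1')
```

```text
{'time': 3.15, 'q': array([-1.74525118e-01,  4.38927860e-01,  1.60119600e+00,  9.82703885e-05,
        1.10232239e+00, -1.54903408e+00]), 'joint_velocities': array([ 0.01738061, -0.01433363,  0.02706371,  0.00205073,  0.00398506,
        0.05834434]), 'joint_torque': array([-5.39156254e-01, -3.85034537e+01, -1.70634359e+01, -7.81210558e-02,
       -9.20259452e-03, -3.03405840e-01]), 'position': array([0.55847598, 0.01425329, 0.4042769 ]), 'tool_rot': array([ 7.73004746e-01,  6.34400093e-01, -2.44615570e-04, -3.52480323e-04]), 'ft_force': array([-1.85012199, -1.05893533, -0.70585059]), 'moment': array([0.02654902, 0.03410137, 0.00539519]), 'grip_width': 0.000587875814375041}
```

View pics/w1.png

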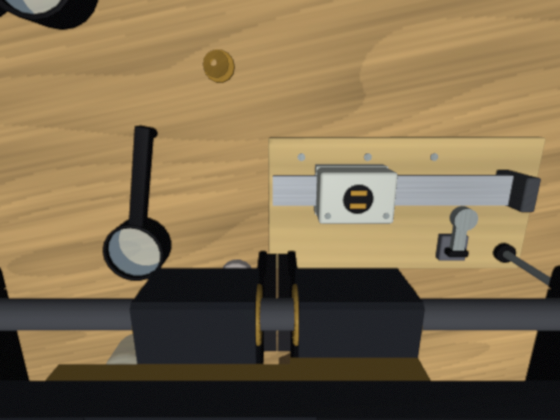

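The wrist view shows the adapter's disc at (358,199), the rail with its stop at (518,190), the catch roller at (463,216), and the small loupe with its ring at (138,247) and handle end at (145,130).

Run:
```python
from m import *
p,d,i,X=cloud('w1');z=X[...,2];s=p.astype(int).sum(2)
def box(u0,u1,v0,v1,m):
    q=np.zeros((420,560),bool);q[v0:v1,u0:u1]=1;q&=m;v,u=np.nonzero(q);return u,v,q
# disc
u,v,q=box(340,378,180,218,s<200); c=cv2.minAreaRect(np.stack([u,v],1).astype(np.float32)); print('disc',c,ray(i,*c[0],.074), 'z',z[185:213,325:338].mean(),z[205:213,330:390].mean())
# module top by height
u,v,q=box(300,410,155,235,(z>.070)&(z<.079)); c=cv2.minAreaRect(np.stack([u,v],1).astype(np.float32));b=cv2.boxPoints(c);print('modtop',c,ray(i,*c[0],.074));B=np.array([ray(i,*k,.074) for k in b]);print(B,np.linalg.norm(B-np.roll(B,1,0),axis=1))
# rail edges
for sl in((275,312),(400,495)):
  u,v,q=box(sl[0],sl[1],165,215,(z>.036)&(z<.048));print('railz',z[q].mean())
  e=[(x,v[u==x].min()-.5,v[u==x].max()+.5) for x in range(*sl) if (u==x).sum()>10]
  e=np.array(e);print(e[0],e[-1],ray(i,e[0,0],e[0,1:].mean(),.042),ray(i,e[-1,0],e[-1,1:].mean(),.042))
  w=[np.linalg.norm(ray(i,a,b_,.042)-ray(i,a,c_,.042)) for a,b_,c_ in e];print('w',np.mean(w))
  if sl[0]==400: E2=e
  else: E1=e
M=np.array([ray(i,a,(b_+c_)/2,.042)[:2] for a,b_,c_ in np.r_[E1,E2]])
l=cv2.fitLine(M.astype(np.float32),cv2.DIST_L2,0,.001,.001).ravel();l[:2]*=np.sign(l[1]);print('rail line',l,'ang',np.degrees(np.arctan2(l[1],l[0])))
# rail start, stop
row=188
print('z along row 188',[(k,round(float(z[row,k]),3)) for k in list(range(264,284,1))+list(range(490,545,2))])
```

```text
disc ((357.9000244140625, 198.80001831054688), (26.385601043701172, 28.621667861938477), 63.43495178222656) [0.5738 0.0865 0.074 ] z 0.07608480998728633 0.07762999843864209
modtop ((357.0, 196.5), (51.0, 78.0), 90.0) [0.5715 0.086  0.074 ]
[[0.5413 0.0548 0.074 ]
 [0.5549 0.1233 0.074 ]
 [0.603  0.1185 0.074 ]
 [0.5887 0.047  0.074 ]] [0.0481 0.0698 0.0483 0.0729]
railz 0.04311259479555701
[275.  174.5 205.5] [311.  174.5 204.5] [0.5581 0.0121 0.042 ] [0.5647 0.0475 0.042 ]
w 0.03133258460541704
railz 0.04292061728092252
[400.  174.5 204.5] [494.  173.5 204.5] [0.5821 0.135  0.042 ] [0.6    0.2273 0.042 ]
w 0.03368504591261882
rail line [0.203  0.9792 0.5837 0.1387] ang 78.28554
z along row 188 [(264, 0.001), (265, 0.001), (266, 0.002), (267, 0.002), (268, 0.013), (269, 0.013), (270, 0.013), (271, 0.013), (272, 0.013), (273, 0.042), (274, 0.043), (275, 0.044), (276, 0.044), (277, 0.044), (278, 0.045), (279, 0.043), (280, 0.045), (281, 0.043), (282, 0.043), (283, 0.043), (490, 0.043), (492, 0.042), (494, 0.044), (496, 0.042), (498, 0.043), (500, 0.044), (502, 0.044), (504, 0.043), (506, 0.043), (508, 0.044), (510, 0.043), (512, 0.046), (514, 0.047), (516, 0.052), (518, 0.054), (520, 0.056), (522, 0.059), (524, 0.061), (526, 0.063), (528, 0.064), (530, 0.061), (532, 0.064), (534, 0.063), (536, 0.064), (538, 0.063), (540, 0.001), (542, 0.001), (544, 0.001)]
```

Run:
```python
from m import *
p,d,i,X=cloud('w1');z=X[...,2];s=p.astype(int).sum(2)
m=np.zeros((420,560),np.uint8);m[120:285,95:180]=(s[120:285,95:180]<130)*255
a=cv2.resize(np.hstack([p[120:285,95:180,::-1],cv2.cvtColor(m[120:285,95:180],8)]),None,fx=3.5,fy=3.5);cv2.imwrite('pics/lw.png',a)
# handle: top face points by depth
q=np.zeros((420,560),bool);q[120:225,120:165]=1;q&=(z>.027)&(z<.038)&(s<200);P=X[q];print('handle top',len(P),P[:,2].mean())
l=cv2.fitLine(P[:,:2].astype(np.float32),cv2.DIST_L2,0,.001,.001).ravel();l[:2]*=np.sign(l[0]);print(l,np.degrees(np.arctan2(l[1],l[0])))
t=(P[:,:2]-l[2:])@l[:2];n=(P[:,:2]-l[2:])@[-l[1],l[0]];print('t',t.min(),t.max(),'n',np.percentile(n,[1,50,99]),'far end',l[2:]+t.min()*l[:2])
# rim: points of height ~.034
q=np.zeros((420,560),bool);q[205:290,95:180]=1;q&=(z>.030)&(z<.040)&(s<200);P=X[q];print('rim',len(P),np.median(P[:,2]))
Q=P[(P[:,:2]-l[2:])@l[:2]>t.max()-.06]
A=np.c_[2*P[:,:2],np.ones(len(P))]
# outer contour of black blob -> ellipse at ring
q=np.zeros((420,560),bool);q[205:290,95:180]=1;q&=(z>.018)&(z<.030)&(s>250);print('lens z pts',X[q].mean(0),q.sum())
```

```text
handle top 1619 0.032800376291580016
[ 0.9276 -0.3735  0.5187 -0.1207] -21.929441
t -0.049802832908861526 0.05695057177171189 n [-0.0082  0.0001  0.0069] far end [ 0.4725 -0.1021]
rim 996 0.034059306456102466
lens z pts [ 0.599  -0.1551  0.0273] 1806
```

View pics/lw.png

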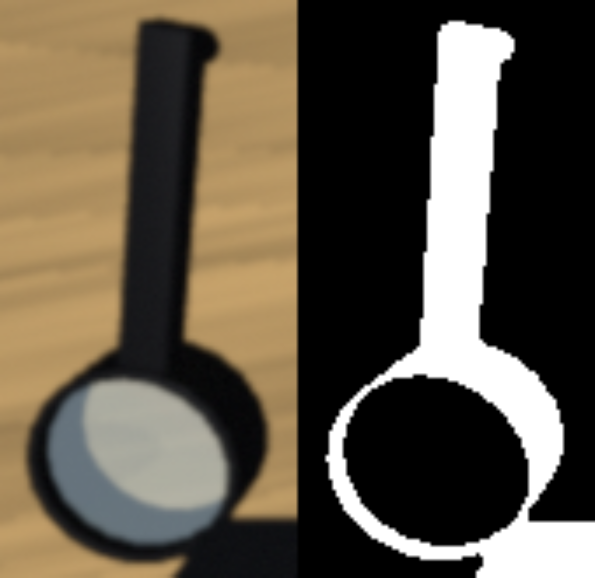

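Request:
{"method": "step_arm", "body": {"steps": [[1,0,0,1,0,0,0],[1,0,0,1,0,0,0],[1,0,0,1,0,0,0],[1,0,0,1,0,0,0],[1,0,0,1,0,0,0],[1,0,0,0.8,0,0,0],[1,0,0,0.6,0,0,0],[1,0,0,0.4,0,0,0],[1,0,0,0.14,0,0,0],[1,0,0,0,0,0,0]]}}

```text
time: 4.2
position: [0.558, 0.0152, 0.2312]
tool_rot: [0.773, 0.635, -0.0, -0.0]
ft_force: [-0.3, -0.2, 0.5]
grip_width: 0.0004
```

Request:
{"method": "step_arm", "body": {"steps": [[1,0.3,0,0,0,0,0],[1,0.3,0,0,0,0,0],[1,0.2,0,0,0,0,0],[1,0.2,0,0,0,0,0],[1,0.3,0,0,0,0,0],[1,0.3,0,0,0,0,0],[1,0.3,0,0,0,0,0],[1,0.3,0,0,0,0,0],[1,0.2,0,0,0,0,0],[1,0,0,0,0,0,0]]}}

```text
time: 5.2
position: [0.5699, 0.0747, 0.2313]
tool_rot: [0.772, 0.635, 0.0, 0.0]
ft_force: [-0.7, -0.5, -0.1]
grip_width: 0.0004
```

Run:
```python
from h import *
o=status.get_obs();print(o['position'],o['ft_force'],o['tool_rot'])
p,d,i=snap('scene','s2');cv2.imwrite('pics/s2c.png',cv2.resize(p[200:340,280:440,::-1],None,fx=4.5,fy=4.5,interpolation=2))
```

```text
[0.56994691 0.0746773  0.23132066] [-0.74104989 -0.52776464 -0.0836631 ] [7.72437042e-01 6.35091190e-01 4.43264112e-04 1.43991099e-05]
```

View pics/s2c.png

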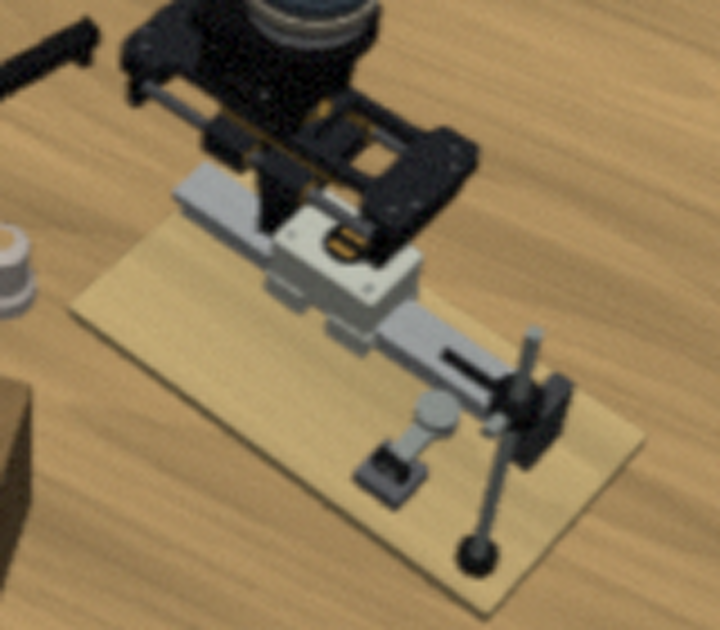

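Request:
{"method": "step_arm", "body": {"steps": [[1,0.3,0,0,0,0,0],[1,0.3,0,0,0,0,0],[1,0.3,0,0,0,0,0],[1,0.3,0,0,0,0,0],[1,0.2,0,0,0,0,0],[1,0.2,0,0,0,0,0],[1,0.2,0,0,0,0,0],[1,0.2,0,0,0,0,0],[1,0.2,0,0,0,0,0],[1,0,0,0,0,0,0]]}}

```text
time: 6.25
position: [0.5798, 0.1278, 0.2312]
tool_rot: [0.772, 0.635, -0.001, -0.0]
ft_force: [-1.6, -4.1, 1.6]
grip_width: 0.0002
```

Request:
{"method": "step_arm", "body": {"steps": [[1,0.16,0,0,0,0,0],[1,0.16,0,0,0,0,0],[1,0.16,0,0,0,0,0],[1,0.16,0,0,0,0,0],[1,0.16,0,0,0,0,0],[1,0.16,0,0,0,0,0],[1,0.12,0,0,0,0,0],[1,0.12,0,0,0,0,0],[1,0,0,0,0,0,0],[1,0,0,0,0,0,0]]}}

```text
time: 7.25
position: [0.5855, 0.157, 0.2312]
tool_rot: [0.773, 0.635, -0.001, -0.001]
ft_force: [-3.7, -4.1, 2.6]
grip_width: 0.0005
```

Run:
```python
from h import *
o=status.get_obs();print(o['position'],o['ft_force'],o['tool_rot'])
p,d,i=snap('scene','s3');cv2.imwrite('pics/s3c.png',cv2.resize(p[220:320,330:440,::-1],None,fx=6,fy=6,interpolation=2))
```

```text
[0.58549251 0.15695937 0.23122109] [-3.69654502 -4.11274789  2.6453192 ] [ 7.72549726e-01  6.34952786e-01 -1.24162749e-03 -5.82354837e-04]
```

View pics/s3c.png

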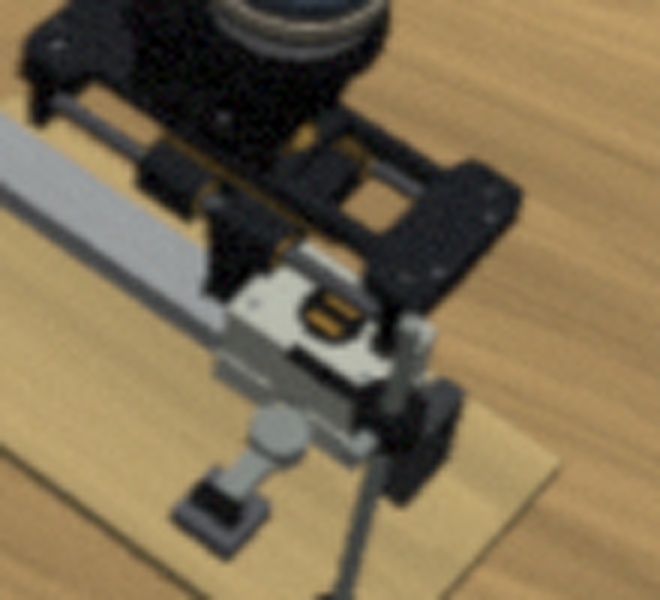

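Request:
{"method": "step_arm", "body": {"steps": [[1,0.06,0,0,0,0,0],[1,0.06,0,0,0,0,0],[1,0.06,0,0,0,0,0],[1,0.06,0,0,0,0,0],[1,0,0,0,0,0,0],[1,0,0,0,0,0,0],[1,0,0,0,0,0,0],[1,0,0,0,0,0,0],[1,0,0,0,0,0,0],[1,0,0,0,0,0,0]]}}

```text
time: 8.3
position: [0.5869, 0.1629, 0.2313]
tool_rot: [0.772, 0.635, -0.001, -0.0]
ft_force: [-3.7, -4.4, 4.1]
grip_width: 0.0001
```

Run:
```python
from h import *
o=status.get_obs();print(o['position'],o['ft_force'],o['tool_rot'])
p,d,i=snap('wrist','w4')
```

```text
[0.58689255 0.16291417 0.23128436] [-3.6858877  -4.41133109  4.06580061] [ 7.72482815e-01  6.35034797e-01 -9.99910161e-04 -3.29338052e-04]
```

View pics/w4.png

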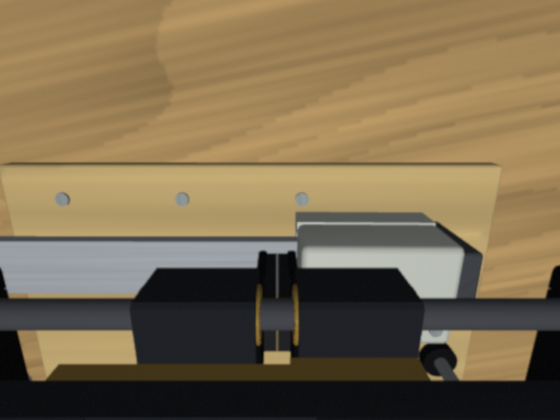

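Request:
{"method": "step_arm", "body": {"steps": [[1,0.06,0,0,0,0,0],[1,0.06,0,0,0,0,0],[1,0.06,0,0,0,0,0],[1,0,0,0,0,0,0],[1,0,0,0,0,0,0],[1,0,0,0,0,0,0],[1,0,0,0,0,0,0],[1,0,0,0,0,0,0],[1,0,0,0,0,0,0],[1,0,0,0,0,0,0]]}}

```text
time: 9.35
position: [0.5874, 0.1655, 0.2312]
tool_rot: [0.772, 0.635, -0.003, 0.0]
ft_force: [-5.7, -12.0, 5.6]
grip_width: 0.0004
```

Request:
{"method": "step_arm", "body": {"steps": [[1,0.06,0,0,0,0,0],[1,0.06,0,0,0,0,0],[1,0,0,0,0,0,0],[1,0,0,0,0,0,0],[1,0,0,0,0,0,0],[1,0,0,0,0,0,0],[1,0,0,0,0,0,0],[1,0,0,0,0,0,0],[1,0,0,0,0,0,0],[1,0,0,0,0,0,0]]}}

```text
time: 10.35
position: [0.5878, 0.1664, 0.2313]
tool_rot: [0.772, 0.636, -0.005, 0.001]
ft_force: [-6.2, -20.2, 9.3]
grip_width: 0.0004
```

Run:
```python
from h import *
o=status.get_obs();print(o['position'],o['ft_force'],o['tool_rot'])
p,d,i=snap('scene','s5');cv2.imwrite('pics/s5c.png',cv2.resize(p[220:320,330:440,::-1],None,fx=6,fy=6,interpolation=2))
```

```text
[0.58777444 0.16642079 0.23130319] [ -6.24054164 -20.20639147   9.29101579] [ 0.77173321  0.63592359 -0.00520513  0.00139856]
```

View pics/s5c.png

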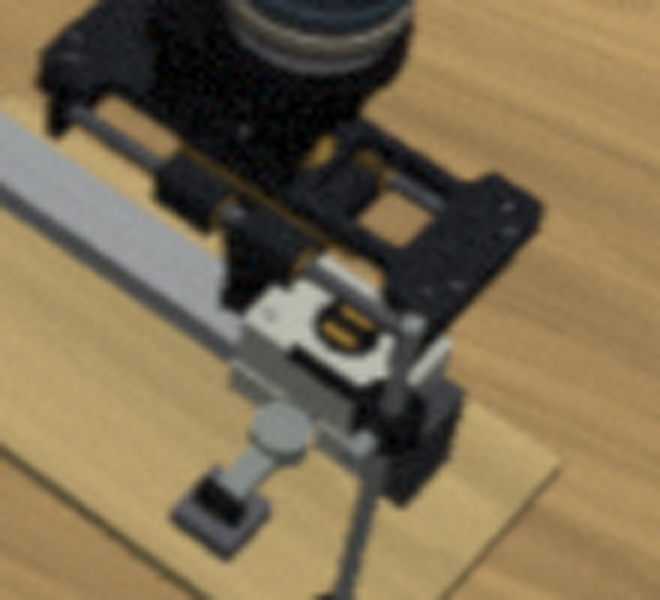

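Request:
{"method": "step_arm", "body": {"steps": [[1,-0.3,0,0,0,0,0],[1,-0.5,0,0,0,0,0],[1,-0.5,0,-0.3,0,0,0],[1,0,0,-1,0,0,0],[1,0,0,-1,0,0,0],[1,0,0,-1,0,0,0],[1,0,0,-1,0,0,0],[1,0,0,-1,0,0,0],[1,0,0,-1,0,0,0],[1,0,0,0,0,0,0]]}}

```text
time: 11.4
position: [0.5837, 0.1387, 0.3931]
tool_rot: [0.773, 0.635, 0.004, 0.003]
ft_force: [0.0, 0.7, 0.2]
grip_width: 0.0007
```

Run:
```python
from h import *
import time
o=status.get_obs();print(o['position'],o['ft_force'],o['tool_rot'],o['joint_velocities'])
p,d,i=snap('wrist','w6')
```

```text
[0.58373881 0.13865234 0.39313338] [0.03266535 0.69953402 0.22486459] [0.77253636 0.63495104 0.00417781 0.00269927] [-0.00261829  0.0466533   0.05328424 -0.00387495 -0.03331909  0.00143797]
```

View pics/w6.png

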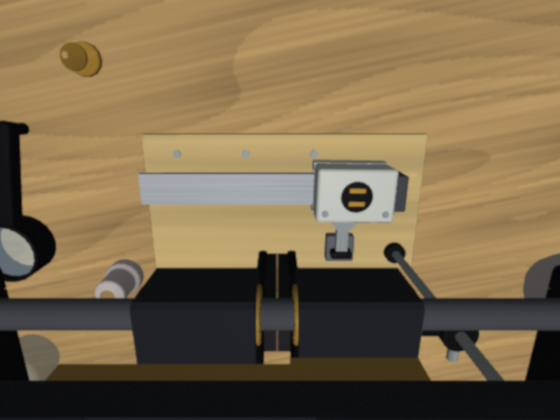

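Run:
```python
from m import *
a=[cv2.resize(load(f)[0][155:270,u:u+125,::-1],None,fx=3.1,fy=3.1,interpolation=2) for f,u in(('w6',300),('w1',420))]
cv2.imwrite('pics/catch.png',np.hstack(a))
p,d,i,X=cloud('w6');z=X[...,2];s=p.astype(int).sum(2)
q=np.zeros((420,560),bool);q[180:214,340:375]=1;q&=s<200;v,u=np.nonzero(q);c,r=cv2.minEnclosingCircle(np.stack([u,v],1).astype(np.float32));print('disc',c,r,ray(i,*c,.074),z[175:215,320:336].mean())
p1,d1,i1=load('w1')
dr=np.array([np.cos(np.radians(78.7)),np.sin(np.radians(78.7))])
print('roller w1',ray(i1,463,216,.042),'base',ray(i1,452,241,.025))
D=ray(i,*c,.074); R=ray(i1,463,216,.042); print('roller along rail rel disc',(R-D)[:2]@dr,'across',(R-D)[:2]@[dr[1],-dr[0]])
print('rail start w6',ray(i,140,189,.042),'s disc',(D-ray(i,140,189,.042))[:2]@dr)
print('row',[(k,round(float(z[190,k]),3)) for k in range(385,412)])
```

```text
disc (356.5, 196.5) 15.182326316833496 [0.5969 0.2083 0.074 ] 0.07630532516516482
roller w1 [0.6225 0.1956 0.042 ] base [0.6563 0.1907 0.025 ]
roller along rail rel disc -0.007373532359527833 across 0.027642289850622986
rail start w6 [0.5583 0.0093 0.042 ] s disc 0.20264216047550754
row [(385, 0.076), (386, 0.075), (387, 0.075), (388, 0.076), (389, 0.076), (390, 0.076), (391, 0.075), (392, 0.075), (393, 0.076), (394, 0.075), (395, 0.074), (396, 0.062), (397, 0.063), (398, 0.063), (399, 0.064), (400, 0.062), (401, 0.064), (402, 0.064), (403, 0.062), (404, 0.064), (405, 0.063), (406, 0.064), (407, 0.013), (408, 0.014), (409, 0.012), (410, 0.012), (411, 0.014)]
```

View pics/catch.png

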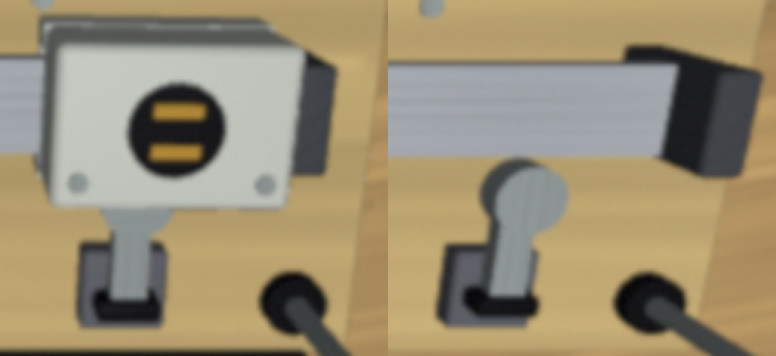

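Adapter home: disc at s≈0.2026 along the rail (target 0.200), touching the stop at 20 N. The roller's edge is at the same row (v≈231) as untouched, so it has dropped into the notch. Next is the loupe.

Request:
{"method": "step_arm", "body": {"steps": [[-1,-0.98,0.01,0,0,0,0],[-1,-0.98,0.01,0,0,0,0],[-1,-0.98,0.01,0,0,0,0],[-1,-0.98,0.01,0,0,0,0],[-1,-0.98,0.01,0,0,0,0],[-1,-0.98,0.01,0,0,0,0],[-1,-0.98,0.01,0,0,0,0],[-1,-0.98,0.01,0,0,0,0],[-1,-0.98,0.01,0,0,0,0],[-1,-0.98,0.01,0,0,0,0]]}}

```text
time: 12.45
position: [0.5369, -0.1031, 0.3874]
tool_rot: [0.773, 0.635, -0.0, -0.001]
ft_force: [0.0, -0.2, -0.1]
grip_width: 0.0725
```

Request:
{"method": "step_arm", "body": {"steps": [[-1,-0.98,0.01,0,0,0,0],[-1,0,0,0,0,0,0.67],[-1,0,0,0,0,0,0.67],[-1,0,0,1,0,0,0],[-1,0,0,1,0,0,0],[-1,0,0,1,0,0,0],[-1,0,0,0.6,0,0,0],[-1,0,0,0,0,0,0],[-1,0,0,0,0,0,0],[-1,0,0,0,0,0,0]]}}

```text
time: 13.45
position: [0.5333, -0.1265, 0.2993]
tool_rot: [0.829, 0.56, 0.0, 0.001]
ft_force: [0.6, -0.3, -0.9]
grip_width: 0.0871
```

Run:
```python
from m import *
o=status.get_obs();print(o['position'],o['ft_force'],o['tool_rot'],2*np.degrees(np.arctan2(o['tool_rot'][1],o['tool_rot'][0])))
p,d,i=snap('wrist','w7')
p,d,i,X=cloud('w7');z=X[...,2];s=p.astype(int).sum(2)
x=o['position'];g=np.array([.5337,-.1267]);dl=g-x[:2];y=2*np.arctan2(o['tool_rot'][1],o['tool_rot'][0])
print('tool dx dy',dl@[np.cos(y),np.sin(y)],dl@[np.sin(y),-np.cos(y)])
q=np.zeros((420,560),bool);q[:260,200:350]=1;q&=(z>.026)&(z<.040)&(s<200);P=X[q]
if len(P): 
  l=cv2.fitLine(P[:,:2].astype(np.float32),cv2.DIST_L2,0,.001,.001).ravel();print(l,np.degrees(np.arctan2(l[1],l[0])),len(P),P[:,2].mean())
# collar heights
for f,(u0,u1,v0,v1) in {'scene0':(386,404,282,294),'top0':(172,184,163,178),'s3':(386,404,282,294)}.items():
  p,d,i,X=cloud(f);z=X[v0:v1,u0:u1,2];print(f,np.histogram(z,bins=np.arange(.14,.18,.002)))
```

```text
[ 0.5333 -0.1265  0.2993] [ 0.5976 -0.3125 -0.8606] [0.8285 0.56   0.0004 0.0005] 68.10652671515165
tool dx dy -4.228690008342161e-05 0.0004553520960949903
[ 0.93   -0.3674  0.5152 -0.1205] -21.558376 2796 0.033104483482808984
scene0 (array([ 0,  0,  0,  0,  1,  1,  3,  6, 14, 24, 35, 25,  9,  4,  1,  2,  3,
        1,  2]), array([0.14 , 0.142, 0.144, 0.146, 0.148, 0.15 , 0.152, 0.154, 0.156,
       0.158, 0.16 , 0.162, 0.164, 0.166, 0.168, 0.17 , 0.172, 0.174,
       0.176, 0.178]))
top0 (array([ 0,  0,  0,  0,  0,  1,  4,  1,  6,  7, 20, 17,  9,  2,  0,  0,  1,
        1,  1]), array([0.14 , 0.142, 0.144, 0.146, 0.148, 0.15 , 0.152, 0.154, 0.156,
       0.158, 0.16 , 0.162, 0.164, 0.166, 0.168, 0.17 , 0.172, 0.174,
       0.176, 0.178]))
s3 (array([ 0,  0,  0,  2,  0,  0,  3,  2, 10, 29, 30, 33,  7,  3,  0,  5,  2,
        1,  3]), array([0.14 , 0.142, 0.144, 0.146, 0.148, 0.15 , 0.152, 0.154, 0.156,
       0.158, 0.16 , 0.162, 0.164, 0.166, 0.168, 0.17 , 0.172, 0.174,
       0.176, 0.178]))
```

View pics/w7.png

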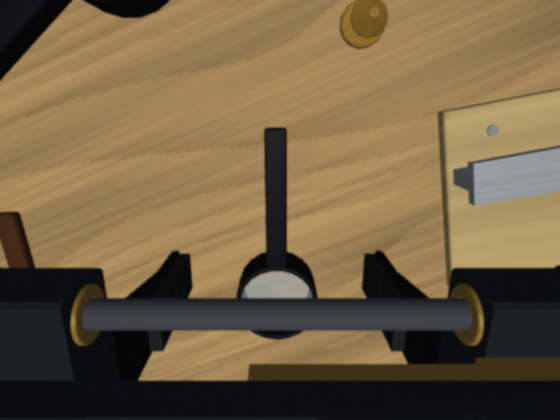

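The handle lies centred between the jaws (u≈276), so I descend and grip.

Request:
{"method": "step_arm", "body": {"steps": [[-1,0,0.02,0.8,0,0,0],[-1,0,0,1,0,0,0],[-1,0,0,1,0,0,0],[-1,0,0,0.8,0,0,0],[-1,0,0,0.5,0,0,0],[-1,0,0,0.3,0,0,0],[-1,0,0,0,0,0,0],[-1,0,0,0,0,0,0],[0.2,0,0,0,0,0,0],[0.5,0,0,0,0,0,0]], "squeeze": 25}}

```text
time: 14.5
position: [0.5338, -0.1266, 0.1896]
tool_rot: [0.829, 0.56, 0.0, 0.001]
ft_force: [-0.4, -0.4, 0.5]
grip_width: 0.0781
```

Request:
{"method": "step_arm", "body": {"steps": [[1,0,0,0,0,0,0],[1,0,0,0,0,0,0],[1,0,0,0,0,0,0],[1,0,0,0,0,0,0],[1,0,0,0,0,0,0],[1,0,0,0,0,0,0],[1,0,0,0,0,0,0],[1,0,0,0,0,0,0],[1,0,0,0,0,0,0],[1,0,0,0,0,0,0]], "squeeze": 25}}

```text
time: 15.5
position: [0.5335, -0.1266, 0.1887]
tool_rot: [0.828, 0.56, -0.0, -0.0]
ft_force: [-0.4, -0.7, -0.6]
grip_width: 0.0158
```

Request:
{"method": "step_arm", "body": {"steps": [[1,0,0,-0.3,0,0,0],[1,0,0,-0.6,0,0,0],[1,0,0,-0.8,0,0,0],[1,0,0,-0.8,0,0,0],[1,0,0,-0.8,0,0,0],[1,0,0,-0.8,0,0,0],[1,0,0,-0.8,0,0,0],[1,0,0,-0.6,0,0,0],[1,0,0,-0.2,0,0,0],[1,0,0,0,0,0,0]]}}

```text
time: 16.5
position: [0.5335, -0.1265, 0.3321]
tool_rot: [0.829, 0.56, 0.0, 0.001]
ft_force: [0.1, -0.4, -1.6]
grip_width: 0.0157
```

Request:
{"method": "step_arm", "body": {"steps": [[1,0.2,-0.08,0,0,0,0],[1,0.4,-0.16,0,0,0,0],[1,0.6,-0.25,0,0,0,0],[1,0.6,-0.25,0,0,0,0],[1,0.6,-0.25,0,0,0,0],[1,0.6,-0.25,0,0,0,0],[1,0.6,-0.25,0,0,0,0],[1,0.6,-0.25,0,0,0,0],[1,0.6,-0.25,0,0,0,0],[1,0.6,-0.25,0,0,0,0]]}}

```text
time: 17.5
position: [0.5317, 0.0212, 0.3313]
tool_rot: [0.828, 0.56, 0.0, 0.0]
ft_force: [-0.3, -0.1, -0.9]
grip_width: 0.0156
```

Request:
{"method": "step_arm", "body": {"steps": [[1,0.6,-0.25,0,0,0,0],[1,0.6,-0.25,0,0,0,0],[1,0.6,-0.25,0,0,0,0],[1,0.6,-0.25,0,0,0,0],[1,0.6,-0.25,0,0,0,0],[1,0.6,-0.25,0,0,0,0],[1,0.6,-0.25,0,0,0,0],[1,0.6,-0.25,0,0,0,0],[1,0.6,-0.25,0,0,0,0],[1,0.6,-0.2,0,0,0,0]]}}

```text
time: 18.5
position: [0.5306, 0.1832, 0.3312]
tool_rot: [0.828, 0.56, -0.0, -0.0]
ft_force: [-0.7, 0.7, -0.5]
grip_width: 0.0153
```

Request:
{"method": "step_arm", "body": {"steps": [[1,0.6,-0.2,0,0,0,0],[1,0.5,-0.15,0,0,0,0],[1,0.3,-0.1,0,0,0,0],[1,0.14,-0.1,0,0,0,0],[1,0,0,0,0,0,0],[1,0,0,0,0,0,0],[1,0,0,0,0,0,0],[1,0,0,0,0,0,0],[1,0,0,0,0,0,0],[1,0,0,0,0,0,0]]}}

```text
time: 19.5
position: [0.5326, 0.2222, 0.3313]
tool_rot: [0.829, 0.56, -0.0, 0.0]
ft_force: [0.5, 0.6, -0.7]
grip_width: 0.0157
```

Run:
```python
from m import *
o=status.get_obs();print(o['position'],o['ft_force'],o['moment'],o['tool_rot'],o['grip_width'])
for n in('scene','top','wrist'): snap(n,n+'8')
p=load('scene8')[0];cv2.imwrite('pics/s8c.png',cv2.resize(p[180:330,310:440,::-1],None,fx=4,fy=4,interpolation=2))
p=load('top8')[0];cv2.imwrite('pics/t8c.png',cv2.resize(p[150:240,160:280,::-1],None,fx=6,fy=6,interpolation=2))
```

```text
[0.5326 0.2222 0.3313] [ 0.5432  0.5817 -0.7047] [-0.0118 -0.0318 -0.0089] [ 0.8286  0.5598 -0.      0.    ] 0.01571504442707488
```

View pics/s8c.png

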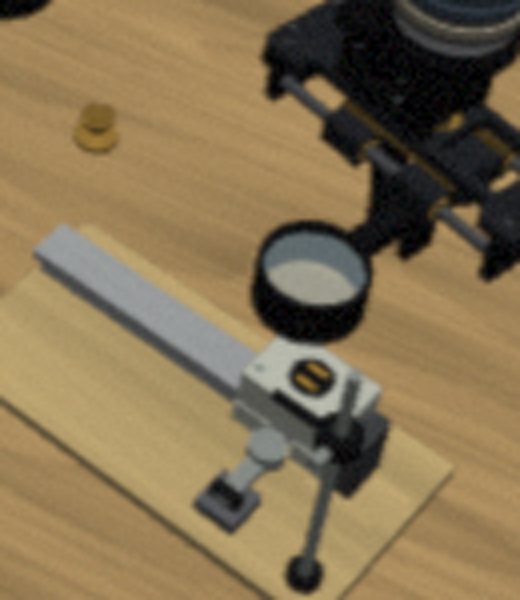

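View pics/t8c.png

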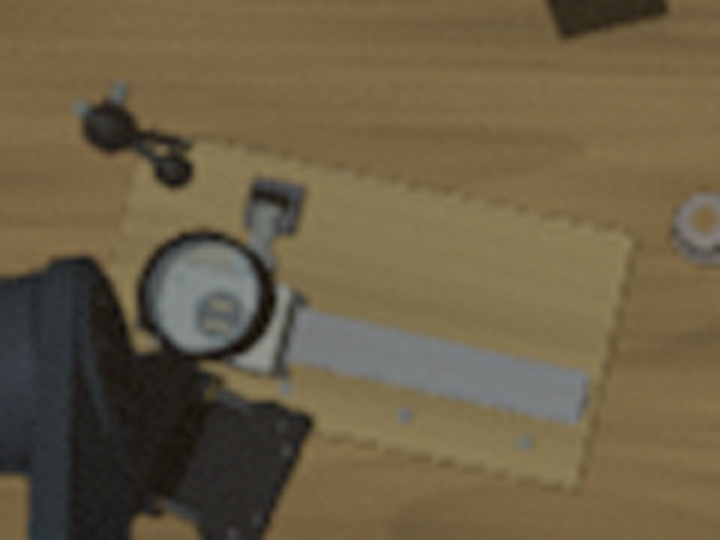

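View pics/wrist8.png

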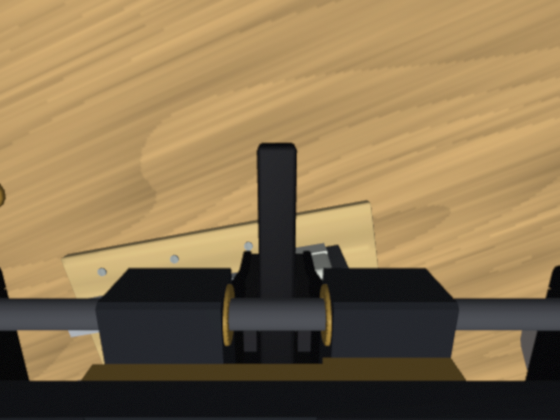

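Run:
```python
from m import *
x=status.get_obs()['position'];print('pred lens',x+[.065,-.0262,-.165])
for f,(u0,u1,v0,v1),w in(('top8',(180,210,185,214),.0),('scene8',(370,406,232,268),0)):
    p,d,i,X=cloud(f);z=X[...,2];s=p.astype(int).sum(2)
    q=np.zeros((420,560),np.uint8);q[v0:v1,u0:u1]=1
    r=(q>0)&(z>.170)&(z<.184);P=X[r];print(f,'rim n',len(P),np.median(P[:,2]))
    # algebraic circle fit of rim points
    A=np.c_[2*P[:,:2],np.ones(len(P))];c=np.linalg.lstsq(A,(P[:,:2]**2).sum(1),rcond=None)[0];print(' circle',c[:2],np.sqrt(c[2]+c[0]**2+c[1]**2))
    pl=np.linalg.lstsq(np.c_[P[:,:2]-c[:2],np.ones(len(P))],P[:,2],rcond=None)[0];print(' plane slope deg',np.degrees(pl[:2]),pl[2])
    l=(q>0)&(z>.155)&(z<.172)&(s>200);print(' lens pts',l.sum(),X[l].mean(0),np.percentile(X[l][:,2],[10,50,90]))
p,d,i,X=cloud('scene8');s=p.astype(int).sum(2)
q=np.zeros((420,560),bool);q[270:290,375:420]=1;q&=(X[...,2]>.06);v,u=np.nonzero(q)
m=(X[...,2]>.069)&(X[...,2]<.080);m[:262]=0;m[300:]=0;m[:,:365]=0;m[:,410:]=0;print('mod top scene',X[m].mean(0),m.sum())
dd=(s<230);dd[:265]=0;dd[285:]=0;dd[:,:380]=0;dd[:,397:]=0
v,u=np.nonzero(dd);c=cv2.minEnclosingCircle(np.stack([u,v],1).astype(np.float32));print('disc',c,(u.min(),u.max(),v.min(),v.max()),ray(i,*c[0],.074))
cv2.imwrite('pics/d8.png',cv2.resize(p[255:300,360:415,::-1],None,fx=12,fy=12,interpolation=0))
```

```text
pred lens [0.5976 0.1962 0.1663]
top8 rim n 204 0.17256822198901367
 circle [0.5966 0.1986] 0.026303682003728214
 plane slope deg [-0.4931 -0.77  ] 0.1739086622270394
 lens pts 228 [0.5975 0.199  0.1685] [0.1655 0.1689 0.1711]
scene8 rim n 338 0.1737820345303956
 circle [0.5946 0.1985] 0.03075259865444023
 plane slope deg [-0.2007 -0.1125] 0.1739884896867792
 lens pts 339 [0.5961 0.1939 0.1684] [0.1662 0.1685 0.1707]
mod top scene [0.5985 0.2038 0.0743] 364
disc ((389.4328308105469, 274.85821533203125), 11.256206512451172) (np.int64(380), np.int64(396), np.int64(265), np.int64(284)) [0.5968 0.212  0.074 ]
```

View pics/d8.png

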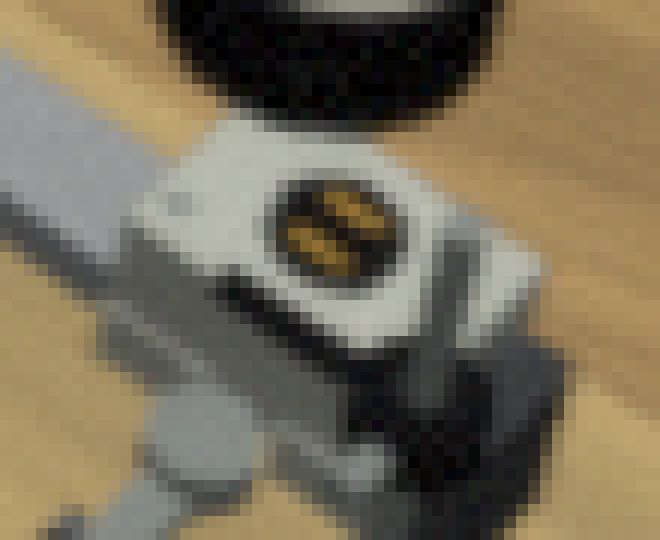

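Run:
```python
from m import *
p,d,i,X=cloud('scene8');z=X[...,2];s=p.astype(int).sum(2)
print('disc scene',ray(i,387.5,273.9,.074))
# ring rim ellipse in scene via black contour upper boundary: ray of rim centre
# lens disc inner ellipse centre
q=np.zeros((420,560),np.uint8);q[225:275,365:410]=((s>200)&(z>.15)&(z<.19))[225:275,365:410]*255
cs,_=cv2.findContours(q,0,cv2.CHAIN_APPROX_NONE);c=max(cs,key=cv2.contourArea);e=cv2.fitEllipse(c);print('inner rim ellipse',e,'at .176',ray(i,*e[0],.1763),'at lens',ray(i,*e[0],.1663))
for f in('scene0','scene8'):
  p,d,i,X=cloud(f);z=X[...,2];s=p.astype(int).sum(2)
  for nm,(cx,cy,r) in {'collar':(.685,.2525,.011)}.items():
    m=(np.hypot(X[...,0]-cx,X[...,1]-cy)<r)&(z>.14)&(z<.18)&(s<110);print(f,nm,m.sum(),np.percentile(z[m],[25,50,75,90]))
  a=X-[.685,.2525,0];al=a[...,0]*.196+a[...,1]*.981;ac=a[...,0]*.981-a[...,1]*.196
  m=(al<-.017)&(al>-.045)&(abs(ac)<.008)&(z>.13)&(z<.18);print(' pointer',m.sum(),np.percentile(z[m],[25,50,75]),al[m].min(),ac[m].mean())
p,d,i,X=cloud('top0');z=X[...,2]
a=X-[.685,.2525,0];al=a[...,0]*.196+a[...,1]*.981;ac=a[...,0]*.981-a[...,1]*.196
m=(al<-.017)&(al>-.045)&(abs(ac)<.008)&(z>.13)&(z<.18);print(' top pointer',m.sum(),z[m])
```

```text
disc scene [0.5966 0.207  0.074 ]
inner rim ellipse ((388.0538024902344, 246.83409118652344), (16.725637435913086, 24.87940788269043), 101.547607421875) at .176 [0.603  0.1959 0.1763] at lens [0.5949 0.1938 0.1663]
scene0 collar 47 [0.1598 0.1614 0.1628 0.1642]
 pointer 43 [0.1563 0.1579 0.1588] -0.04413991172998908 0.0032496967772121174
scene8 collar 45 [0.1605 0.1615 0.1628 0.1632]
 pointer 41 [0.1555 0.1569 0.1579] -0.0448734275533779 0.0027482886022399482
 top pointer 16 [0.158  0.1587 0.1603 0.156  0.1602 0.1627 0.1549 0.1559 0.155  0.1581
 0.1575 0.1569 0.1521 0.1607 0.1592 0.1603]
```

Request:
{"method": "step_arm", "body": {"steps": [[1,0.1,-0.04,0.1,0,0,0],[1,0.1,-0.04,0.1,0,0,0],[1,0.1,-0.04,0.1,0,0,0],[1,0.08,-0.03,0.1,0,0,0],[1,0,0,0.01,0,0,0],[1,0,0,0,0,0,0],[1,0,0,0,0,0,0],[1,0,0,0,0,0,0],[1,0,0,0,0,0,0],[1,0,0,0,0,0,0]]}}

```text
time: 20.65
position: [0.5327, 0.2326, 0.3211]
tool_rot: [0.829, 0.56, 0.0, 0.0]
ft_force: [0.1, 0.3, -0.3]
grip_width: 0.0157
```

Run:
```python
from m import *
o=status.get_obs();print(o['position'],o['tool_rot'],o['ft_force'],o['grip_width'],abs(o['joint_velocities']).max())
x=o['position'];print('pred lens',x+[.065,-.0262,-.165])
for n in('scene','top'): snap(n,n+'9')
for f,(u0,u1,v0,v1) in(('top9',(176,207,184,214)),('scene9',(368,412,232,275))):
    p,d,i,X=cloud(f);z=X[...,2]
    q=np.zeros((420,560),bool);q[v0:v1,u0:u1]=1
    r=q&(np.hypot(X[...,0]-.5967,X[...,1]-.2072)<.036)&(z>.161)&(z<.172);P=X[r]
    A=np.c_[2*P[:,:2],np.ones(len(P))];c=np.linalg.lstsq(A,(P[:,:2]**2).sum(1),rcond=None)[0]
    pl=np.linalg.lstsq(np.c_[P[:,:2]-c[:2],np.ones(len(P))],P[:,2],rcond=None)[0]
    print(f,len(P),'circle',c[:2],np.sqrt(c[2]+c[0]**2+c[1]**2),'slope',np.degrees(pl[:2]),pl[2],np.median(P[:,2]))
    # handle top near ring
    h=(X-x);al=-(h[...,0]*.929-h[...,1]*.371);ac=h[...,0]*.371+h[...,1]*.929
p=load('top9')[0];a=cv2.resize(p[150:230,165:265,::-1],None,fx=4,fy=4,interpolation=2)
p=load('scene9')[0];b=cv2.resize(p[220:300,345:445,::-1],None,fx=4,fy=4,interpolation=2);cv2.imwrite('pics/f9.png',np.hstack([a,b]))
```

```text
[0.5327 0.2326 0.3211] [0.8285 0.5599 0.0001 0.0001] [ 0.1058  0.3011 -0.3006] 0.01568314462864964 0.0032170690794924325
pred lens [0.5977 0.2064 0.1561]
top9 162 circle [0.5964 0.2093] 0.027082739722310314 slope [0.2619 0.0075] 0.16473399035794128 0.16388596297310196
scene9 219 circle [0.5989 0.2063] 0.02904063861261301 slope [-0.4926 -0.2109] 0.16468354016261322 0.1646805307663695
```

View pics/f9.png

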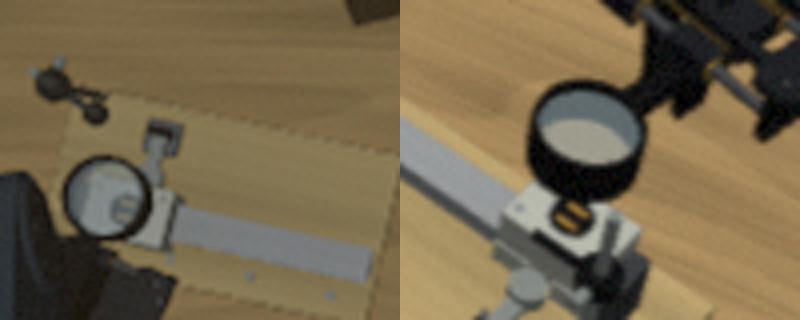

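```bash
python3 -c "
from h import *
print(robot.hand_in());o=status.get_obs();print(o['time'],o['position'],o['grip_width'])"
```

```text
the job is handed in; nothing more can be done
None
the job is handed in; nothing more can be done
```

The job is handed in at about 20.8 s of the 51 s allowed. The white adapter is home on the rail, and the gripper is holding the smallest loupe over its contact disc.

- **Adapter:** I pushed it from behind until it met the end stop at about 20 N. The camera put its disc 202.6 mm from the rail's open end, against a nominal 200 mm, and no gap to the stop showed. The catch roller sat at the same place in the image as when untouched, so I took it to have dropped into the notch.
- **Loupe position:** I gripped it by the handle (fingers 15.7 mm apart) and lifted and carried it without turning it. My last estimates put the lens at about (0.5975, 0.207), against the disc at about (0.597, 0.207), so roughly 1 mm off centre.
- **Loupe height:** the lens is about 0.1545 to 0.156 m up, and the pointer about 0.1555 m. The camera depth reads it about 1.5 mm lower than the arm's own pose.
- **Level and still:** the ring's tilt measured about 0.5° or less, and the joints were practically still at hand-in.

The two outside cameras disagreed by about 2 to 3 mm on the ring's centre. I averaged them with the arm's pose.

I did not recheck the collar or the other objects one by one. I saw no unexpected contact, and the moves stayed clear of them.

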